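Hook the long key out of its slot

ROBOT

A 6-joint arm with a two-finger parallel gripper is mounted at the origin on the work surface. World frame = base frame: x ahead of the robot, y to its left, z up, the work surface at z = 0. Lengths are in m, angles in rad, forces in N, time in s.
With the tool pointing down it reaches from about 0.375 to 0.975 m from the base axis. Payload 3.8 kg.
Tool frame: the origin (TCP) lies at the very end of the fingers, on their centre line; the grasp point (between the pads) lies 19 mm behind it; z points along the fingers, y is the line along which they close (so a half turn about z gives the same grasp; the last joint's range is limited). The gripper opens to 88 mm and grips with 3 to 60 N. Pads are 18 mm wide; open, the fingers measure 123 mm over their backs; the gripper's body (75 mm by 187 mm) begins 45 mm behind the grasp point.
Start: joints at [1.302, 0.264, 1.604, -0, 1.274, -0.037], TCP at [0.155, 0.657, 0.239] pointing down, gripper open.
Joint ranges: [-2.63, 2.63], [-0.94, 2.18], [0.31, 2.57], [-1.31, 4.45], [0, 2.66], [-2.55, 2.55]. Speed limits (rad/s): [2.57, 2.57, 3.14, 3.14, 3.14, 3.14].

INTERFACE

Orientations are given as a unit quaternion [x, y, z, w].
In Python, from workcell import r, command_gripper, kinematics, read_state, eyes, workorder gives the robot as it stands. The module is installed in compiled form; this text tells all that it offers. Calls block until the motion is done:
- r.move_pose(position, orientation): joint-space move of the TCP to a pose.
- r.movel(position, ori=None, max_speed=0.15): straight line of the TCP; ori=None keeps the orientation; max_speed is the mean speed in m/s.
- r.set_joints(angles): joint-space move.
- command_gripper(opening): opening from 0.0 (shut) to 1.0 (fully open); the grip force is fixed at half the most; returns when the fingers have stopped.
- r.wait(seconds).
- kinematics.inverse_kinematics(position, orientation): joint angles nearest the present ones, or None.
- read_state(): the state.
- eyes.snapshot(name): name is "scene" or "top" or "wrist"; returns the picture (420x560x3 uint8, red, green, blue); there is no depth.
- eyes.camera_model(name): a dict with "vertical_fov" (degrees; the focal length in pixels is half the picture's height over the tangent of half this angle, whatever the lens; pixels are square), "cx", "cy" (the principal point, pixels), "eye" and "attitude" of the camera in the world; the wrist camera has in their place "T_tool_cam" (4x4, takes a point from camera to tool coordinates, whose origin is the TCP and whose axes are the flange's). Camera axes: x right, y down, z forward; pixel columns grow to the right and rows downward; lengths in m; the calibration is good to about 2 mm. A picture is of the moment at which its call begins: read the wrist's pose just before it. camera_model takes no time and is no camera call.
A pose or a line that the arm cannot do raises r.IKError and nothing moves.
- workorder.hand_in(): hands the job in; it is judged then, once.
The state is a dict: "t": time; "q": joint angles; "dq": joint speeds; "effort": joint torques, N m; "eef_pos": TCP position; "tcp_rot": TCP orientation; "contact_force": force on the tool from outside, world axes, zero at the start; "moment": the same for the moment, N m; "grip_width": opening from 0.0 (shut) to 1.0 (fully open); "grip_force": force on a finger pad.
Only numpy, scipy, OpenCV 4.12 (cv2) and the standard library are available. Lean on these libraries where they do the work, as an engineer would, in place of code of your own. Each camera call takes 0.05 s, during which the arm holds its last target. There are 200 camera calls.

TASK

The long brass key has slid to the back of its narrow slot in the dry-bath block and a spring pin is holding it. Take the hooked pick from its rest, hook its tip behind the key's lug and gently drag the key out into the pocket until you feel it come up against the stop there and hold it for a moment, then lay the pick back in the notches of its rest as you found it and let go. Leave the key lying flat, never push with the pick harder than about 10 N on key or block, keep the fingers off the keys, and do not disturb the short key or the glassware.

Things in the scene. Friction and masses are not known exactly. Their poses are not given: they have to be found in the camera images.
- block: Fixed aluminium dry-bath block, 208 mm along its x (+85.5 to -122.5), 45 mm high. Origin on the bench midway between its two slots, z up. Slots run along x, centred at y = +20 and -20 mm, 14 mm wide, open above, floor at z = 20 mm, block top z = 45 mm, closed end at x = +77.5 mm, mouth at x = -7.5 mm. At y = 40 to 100 mm: grey tube heater, 45 mm high, tube caps 7 mm higher.
- mouth_a (a point): Middle of the mouth of the slot at y = +20 mm, on its floor; block's axes. Beyond it (to -x) the slot widens into its own pocket: 24 mm wide, 107 mm long, same floor, rim 12 mm above the floor.
- mouth_b (a point): The same point of the slot at y = -20 mm.
- front_wall: Low wall, part of the block, that closes both pockets in front: 80 mm wide, 8 mm thick, 12 mm high. Origin: middle of the foot of its inner face; block's axes, 114.5 mm in -x from the block's origin, on the pocket floor. It carries one steel end stop per pocket (18 mm high, 22 wide), clamped so that its face stands 10 to 40 mm into the pocket (+x): how far is not measured. They do not give.
- pin_a (a point): Tip of the spring pin of the slot at y = +20 mm, let out, 45 mm in +x from the mouth, 7 mm above the floor. Round pin, 12 mm across and high, bulging from the wall nearer the block's middle; leaves 10 mm free. It yields and pinches a key with about 3 N: the key drags with some 2 to 7 N until its rear end has passed the pin, then slides freely.
- pin_b (a point): The same point in the slot at y = -20 mm.
- long_key: The key to drag out: brass flat bar 62 mm long (x), 11 wide, 5 thick, 35 g, with an upright lug (6 mm thick, full width, top 17 mm above the underside) at its front end, centred at x = -28 mm. Origin: centre of its underside. -x is its front and faces the front wall. Starts on the floor of either slot, its origin 29 to 42 mm in +x from the block's. Past the pin it slides freely until its lug meets the stop.
- short_key: The key to leave alone, in the other slot: same section and lug, 42 mm long, lug centred at x = -18 mm. Origin: centre of its underside, -x to the front.
- rest: Fixed white pick rest: foot 130 x 60 x 8 mm, two notched uprights, 8 mm thick, at x = -42 and +42 mm. Notches 16 mm wide, bottom z = 66 mm, sides straight to z = 79, then flared to about 31 mm wide at z = 91. Origin on the bench under its centre. The pick lies in the notches along x, tip to +x and pointing down, handle's middle near x = 0 (within 20 mm), y = 0, z = 75 mm.
- pick_grip (a point): Middle of the pick's handle, where to grasp from above: straight grey bar 130 mm long (x), 12 mm wide (y), 18 mm high (z). +x runs from handle to hook, z up. The pick weighs 90 g. It can pitch a little in the fingers when its tip is loaded, so hold it firmly (30 to 50 N).
- pick_tip (a point): Lowest point of the pick's hook: a steel rod 5 mm thick leaves the front of the handle, runs to x = +90 mm and bends straight down to this rounded tip, 90 mm ahead of and 40 mm below the handle's middle.
- flask: Bystander: conical glass flask, 76 mm across, 95 mm high; origin under its centre.
- dish: Bystander: closed clear petri dish, 90 mm across, 16 mm high; origin under its centre.
- jar: Bystander: glass jar with a white cap, 60 mm across, 75 mm high; origin under its centre.
Mind the look-alikes: they are no part of the job. There is more than one size of the part that bears pick_grip; the job needs the smallest. Of the things like the rest, leave any that is brown; of the rest the larger one is meant.

How it is judged:
By the outcome, as a careful person would: the job done as asked, in the order asked, and still so for the second after the job is handed in, with the robot touching nothing.
It also fails if it takes over 61 s, if anything falls off the work surface, if the arm or the gripper's body presses on something with over 40 N, if the wrist force passes 120 N, or if a joint passes its speed limit or range.

## Working session

There is one attempt and no reset: what is moved stays moved. The work goes in short steps, each a Python script; the robot and the scene stay as the last script left them, time stands still between calls to the robot, and variables do not carry over. Pictures are saved under pics/ and viewed, at most 13 in all, crops included, and the job is handed in when it is done.

```bash
mkdir -p pics; python3 - <<'E'
from workcell import *
import cv2
for n in ("scene","top","wrist"):
    im=eyes.snapshot(n); cv2.imwrite(f"pics/{n}0.png",cv2.resize(im[:,:,::-1],(800,600),interpolation=cv2.INTER_CUBIC))
    print(n,eyes.camera_model(n))
s=read_state(); print(s)
E
```

```text
scene {'vertical_fov': 42.16366112779709, 'cx': 275.1052635985101, 'cy': 208.57673379099228, 'eye': array([ 1.2960052 , -0.17396517,  0.96506803]), 'attitude': array([ 0.7343153 ,  0.57332398, -0.21568026, -0.29251098])}
top {'vertical_fov': 50.299860805139744, 'cx': 275.2717678964375, 'cy': 205.13416051025013, 'eye': array([0.4425696 , 0.03080552, 1.04530692]), 'attitude': array([-0.69831344,  0.71508798, -0.02190905,  0.0229678 ])}
wrist {'vertical_fov': 58.021936442557276, 'cx': 281.72815468981116, 'cy': 217.98777395339854, 'T_tool_cam': array([[ 9.34077440e-04, -9.66559194e-01, -2.56441907e-01,
         6.50541135e-02],
       [ 9.99998028e-01,  4.53471332e-04,  1.93325934e-03,
        -6.33513858e-04],
       [-1.75232054e-03, -2.56443207e-01,  9.66557712e-01,
        -1.45616319e-01],
       [ 0.00000000e+00,  0.00000000e+00,  0.00000000e+00,
         1.00000000e+00]])}
{'t': 0.15, 'q': array([ 1.30211071e+00,  2.64560366e-01,  1.60505371e+00, -1.12119275e-05,
        1.27366734e+00, -3.69109342e-02]), 'dq': array([ 2.32344531e-05, -2.60538351e-03, -2.66725043e-03,  4.05522492e-04,
        1.55943337e-03, -9.14217504e-05]), 'effort': array([ 8.23361061e-04, -5.02855504e+01, -3.57467651e+01,  7.31090899e-02,
        2.51246971e-02, -9.60445777e-05]), 'eef_pos': array([0.15492061, 0.6564288 , 0.23769086]), 'tcp_rot': array([ 1.15626450e-01,  9.93292410e-01, -8.35356736e-04, -1.23221694e-04]), 'contact_force': array([-0.78263745, -0.09544955, -0.70370944]), 'moment': array([ 0.03965013, -0.03330948, -0.0297411 ]), 'grip_force': 0.0, 'grip_width': 1.0007172400530124}
```

View pics/top0.png

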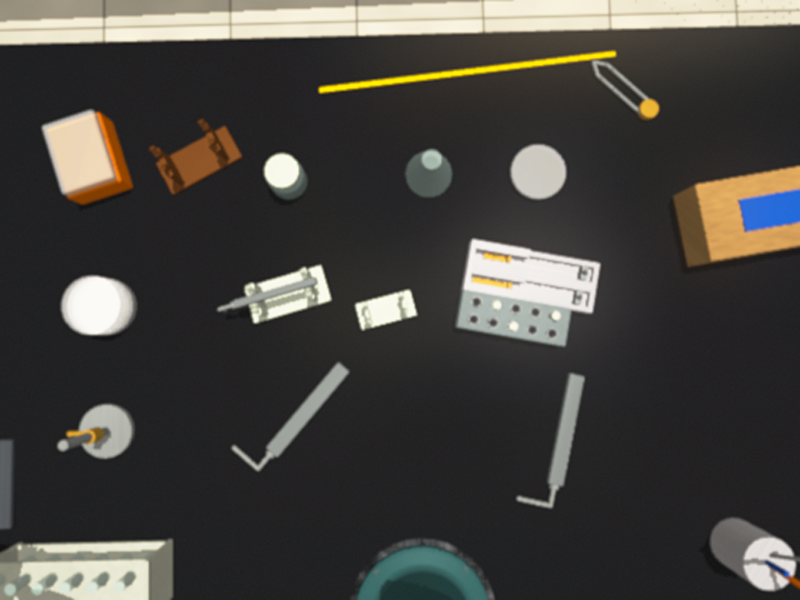

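View pics/scene0.png

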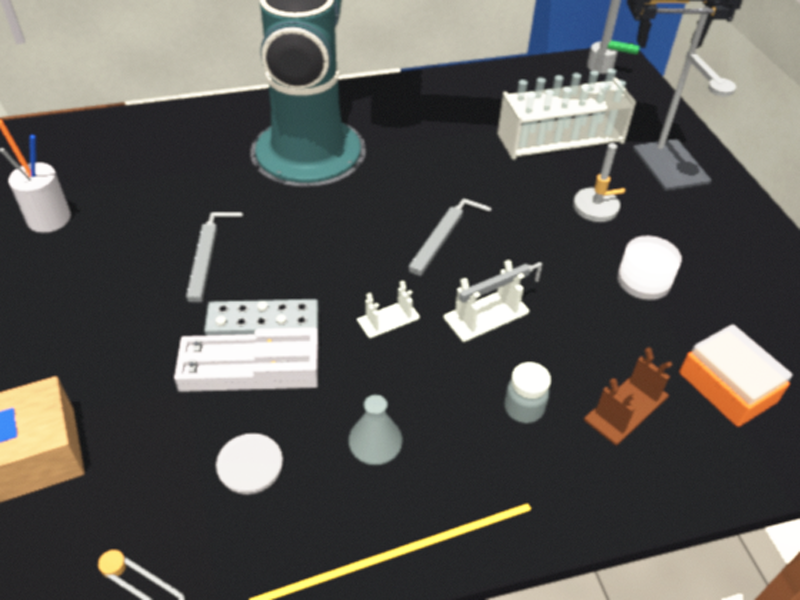

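The top view shows the pick on the white rest (tip (222,308), rest (290,293)). The block is at (530,290) with its keys at the left end, and the brown rest and small rest are the decoys. I'll take close wrist views next.

```bash
cat > h.py <<'E'
import numpy as np, cv2
from scipy.spatial.transform import Rotation as R
from workcell import *
def cam(n,st=None):
    m=eyes.camera_model(n); f=210/np.tan(np.radians(m['vertical_fov']/2))
    K=np.array([[f,0,m['cx']],[0,f,m['cy']],[0,0,1]])
    if n!='wrist': return K,R.from_quat(m['attitude']).as_matrix(),np.array(m['eye'])
    A=R.from_quat(st['tcp_rot']).as_matrix(); T=m['T_tool_cam']
    return K,A@T[:3,:3],A@T[:3,3]+st['eef_pos']
def px2w(c,uv,z):
    K,A,e=c; d=A@np.linalg.inv(K)@np.array([uv[0],uv[1],1.]); return e+d*(z-e[2])/d[2]
def w2px(c,p):
    K,A,e=c; q=K@(A.T@(np.asarray(p)-e)); return q[:2]/q[2]
def down(yaw):
    "tool z down, tool x at given world yaw"
    x=np.array([np.cos(yaw),np.sin(yaw),0]); z=np.array([0,0,-1.]); return R.from_matrix(np.c_[x,np.cross(z,x),z]).as_quat()
E
python3 - <<'E'
from h import *
c=cam('top')
for n,uv,z in [("closed+heaterfar? TL",(472,238),.045),("TR",(600,263),.032),("BR",(591,312),.032),("heatBL",(457,327),.045),
  ("tip",(222,308),.04),("handleend",(316,282),.084),("restTL",(245,283),.008),("TR",(324,264),.008),("BR",(330,299),.008),("BL",(254,322),.008)]:
    print(n,px2w(c,np.array(uv)*.7,z).round(4))
for p in ([.47,-.19,.2],[.45,.2,.2]):
  for yaw in np.radians([-15,0,15,75,90,105,165,180,195,-75,-90,-105]):
    q=kinematics.inverse_kinematics(p,down(yaw)); print(p,round(np.degrees(yaw)),None if q is None else np.round(q,2))
E
```

```text
closed+heaterfar? TL [ 0.5902 -0.0947  0.045 ]
TR [ 0.5471 -0.2988  0.032 ]
BR [ 0.4694 -0.2811  0.032 ]
heatBL [ 0.4506 -0.0668  0.045 ]
tip [0.4893 0.3018 0.04  ]
handleend [0.5232 0.1477 0.084 ]
restTL [0.5307 0.2726 0.008 ]
TR [0.5587 0.1434 0.008 ]
BR [0.5013 0.1346 0.008 ]
BL [0.4668 0.2586 0.008 ]
[0.47, -0.19, 0.2] -15 [-0.43 -0.03  2.   -0.    1.17  1.4 ]
[0.47, -0.19, 0.2] 0 [-0.43 -0.03  2.   -0.    1.17  1.14]
[0.47, -0.19, 0.2] 15 [-0.43 -0.03  2.   -0.    1.17  0.88]
[0.47, -0.19, 0.2] 75 [-0.43 -0.03  2.   -0.    1.17 -0.17]
[0.47, -0.19, 0.2] 90 [-0.43 -0.03  2.   -0.    1.17 -0.43]
[0.47, -0.19, 0.2] 105 [-0.43 -0.03  2.   -0.    1.17 -0.7 ]
[0.47, -0.19, 0.2] 165 [-0.43 -0.03  2.   -0.    1.17 -1.74]
[0.47, -0.19, 0.2] 180 [-0.43 -0.03  2.   -0.    1.17 -2.  ]
[0.47, -0.19, 0.2] 195 [-0.43 -0.03  2.   -0.    1.17 -2.27]
[0.47, -0.19, 0.2] -75 [-0.43 -0.03  2.   -0.    1.17  2.45]
[0.47, -0.19, 0.2] -90 None
[0.47, -0.19, 0.2] -105 None
[0.45, 0.2, 0.2] -15 [ 0.37 -0.06  2.03 -0.    1.17  2.2 ]
[0.45, 0.2, 0.2] 0 [ 0.37 -0.06  2.03 -0.    1.17  1.94]
[0.45, 0.2, 0.2] 15 [ 0.37 -0.06  2.03 -0.    1.17  1.68]
[0.45, 0.2, 0.2] 75 [ 0.37 -0.06  2.03 -0.    1.17  0.63]
[0.45, 0.2, 0.2] 90 [ 0.37 -0.06  2.03 -0.    1.17  0.37]
[0.45, 0.2, 0.2] 105 [ 0.37 -0.06  2.03 -0.    1.17  0.11]
[0.45, 0.2, 0.2] 165 [ 0.37 -0.06  2.03 -0.    1.17 -0.94]
[0.45, 0.2, 0.2] 180 [ 0.37 -0.06  2.03 -0.    1.17 -1.2 ]
[0.45, 0.2, 0.2] 195 [ 0.37 -0.06  2.03 -0.    1.17 -1.46]
[0.45, 0.2, 0.2] -75 None
[0.45, 0.2, 0.2] -90 None
[0.45, 0.2, 0.2] -105 [ 0.37 -0.06  2.03 -0.    1.17 -2.51]
```

```bash
python3 - <<'E'
from h import *
import pickle
D={}
for n,p,yaw in (("block",[.505,-.185,.20],np.radians(78)),("rest",[.51,.205,.20],np.radians(103))):
    r.move_pose(p,down(yaw)); r.wait(.3)
    s=read_state(); im=eyes.snapshot("wrist"); D[n]=s
    cv2.imwrite(f"pics/{n}_raw.png",im[:,:,::-1]); cv2.imwrite(f"pics/{n}1.png",cv2.resize(im[:,:,::-1],(800,600),interpolation=cv2.INTER_CUBIC))
    print(s['t'],s['eef_pos'],s['contact_force'])
pickle.dump(D,open('D.pkl','wb'))
E
```

```text
3.6417 [ 0.50512768 -0.18477642  0.19999114] [-1.28423137 -0.60523318 -0.10950015]
5.4417 [0.5102888  0.2042201  0.20000097] [0.09982139 0.5896258  0.96780208]
```

View pics/block1.png

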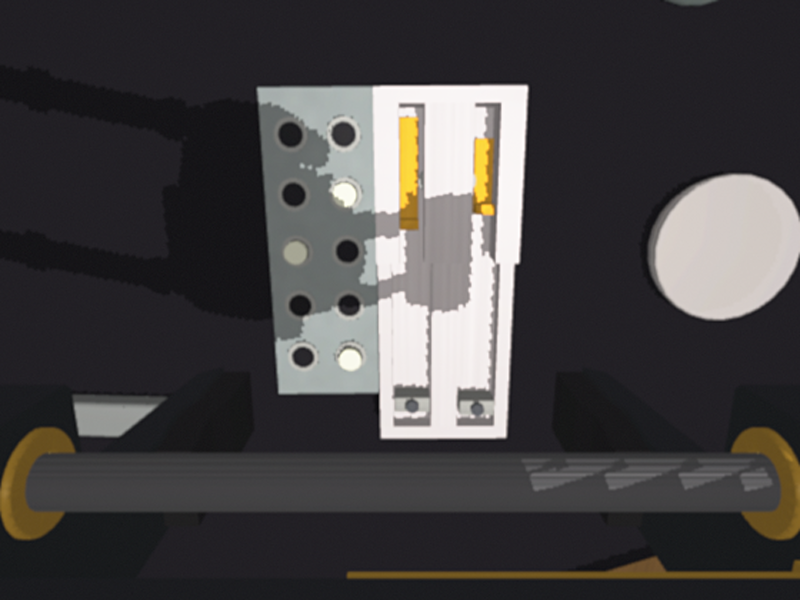

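View pics/rest1.png

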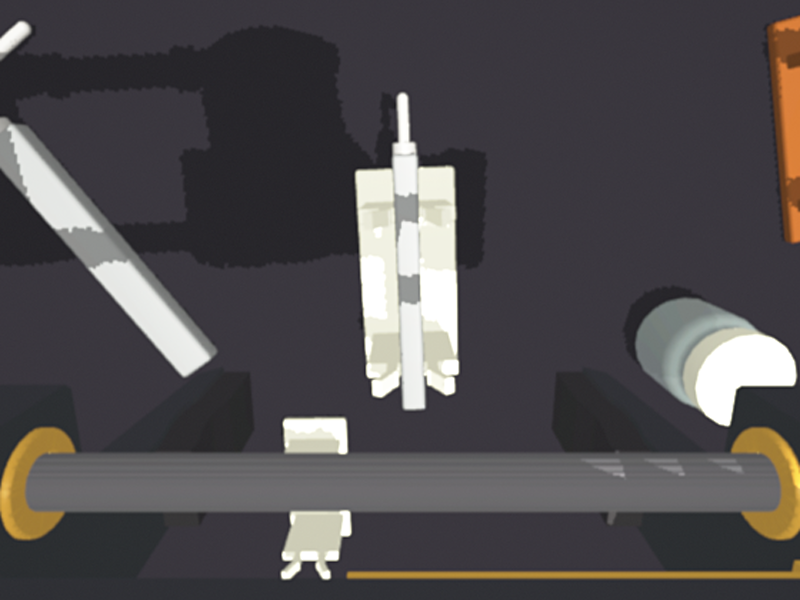

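The long key is in slot a, next to the heater (brass rows 117–230, columns 399–419), with its lug at rows 207–230. Stop a has its inner face at row ~388. The pick handle runs from (405,155) to (413,409), with the hook bend at (403,95). I'll fit the poses.

```bash
cat > fit.py <<'E'
from h import *
import pickle
from scipy.optimize import least_squares
D=pickle.load(open('D.pkl','rb')); cb=cam('wrist',D['block']); cr=cam('wrist',D['rest']); ct=cam('top')
def w(P,p): c,s=np.cos(P[2]),np.sin(P[2]); return np.array([P[0]+c*p[0]-s*p[1],P[1]+s*p[0]+c*p[1],p[2]])
def inv(P,q): c,s=np.cos(P[2]),np.sin(P[2]); d=q[:2]-P[:2]; return np.array([c*d[0]+s*d[1],-s*d[0]+c*d[1]])
def fit(obs,x0):
    f=lambda P:np.concatenate([(w2px(c,w(P,np.array(p)/1e3))-np.array(uv)*.7)*wt for c,p,uv,wt in obs])
    s=least_squares(f,x0); return s.x,s.fun.reshape(-1,2).round(1)
E
python3 - <<'E'
from fit import *
B=[(cb,(85.5,40,45),(373,86),1),(cb,(85.5,-40,45),(528,86),1),(cb,(85.5,100,45),(258,87),1),(cb,(-122.5,40,32),(381,438),1),(cb,(-122.5,-40,32),(507,438),1),(cb,(-7.5,-40,45),(519,263),1)]
P,f=fit(B,[.52,-.18,1.37]); print("block",P.round(4),np.degrees(P[2]),f.tolist())
P2,f=fit([(ct,(85.5,-40,45),(472,239),1),(ct,(-122.5,-40,32),(600,263),1),(ct,(-122.5,40,32),(591,312),1),(ct,(85.5,100,45),(458,327),1)],P); print("top",P2.round(4),f.tolist())
for n,uv,z in [("lug top front",(409,230),37),("lug top rear",(409,207),37),("bar rear",(409,117),25),("stop top inner",(411,388),38),("stop bolt/outer",(411,426),32),("slot a sides",(399,110),45),("slot a sides",(424,110),45),("closed",(411,104),45),("short lug rear",(485,204),37)]:
    print(n,(inv(P,px2w(cb,np.array(uv)*.7,z/1e3))*1e3).round(1))
Rr,f=fit([(cr,(65,30,8),(356,171),1),(cr,(65,-30,8),(454,166),1)],[.51,.2,1.8]); print("rest",Rr.round(4),np.degrees(Rr[2]),f.tolist())
a=[px2w(cr,np.array(u)*.7,.084) for u in ((405,155.5),(413.5,409))]
d=a[0]-a[1]; print("pick ends",a,np.linalg.norm(d),"yaw",np.degrees(np.arctan2(d[1],d[0])),"mid",(a[0]+a[1])/2)
b=px2w(cr,np.array((402.5,95))*.7,.0755); print("bend",b, "dist from mid",np.linalg.norm((b-(a[0]+a[1])/2)[:2]))
i=cv2.imread('pics/block_raw.png')
cv2.imwrite('pics/keyzoom.png',cv2.resize(i[60:315,250:380],None,fx=2.3,fy=2.3,interpolation=cv2.INTER_CUBIC))
E
```

```text
block [ 0.5349 -0.1698  1.3692] 78.45043895452258 [[0.4, 0.2], [0.0, -0.5], [-0.2, 0.1], [0.1, 0.4], [-0.5, -0.2], [0.2, 0.1]]
top [ 0.5323 -0.1705  1.3736] [[-0.0, 0.1], [-0.1, -0.2], [0.8, 0.2], [-0.6, -0.1]]
lug top front [10.5 21.8]
lug top rear [23.4 21.7]
bar rear [72.1 21.4]
stop top inner [-85.4  20.9]
stop bolt/outer [-113.9   20.9]
slot a sides [73.9 26.9]
slot a sides [73.8 13.8]
closed [76.8 20.6]
short lug rear [ 24.7 -20.9]
rest [0.5154 0.2054 1.8464] 105.79133634281982 [[-0.5, 0.0], [0.5, -0.0]]
pick ends [array([0.49602027, 0.27355036, 0.084     ]), array([0.52923977, 0.1498915 , 0.084     ])] 0.12804315361083451 yaw 105.03682976198822 mid [0.51263002 0.21172093 0.084     ]
bend [0.48875144 0.29994449 0.0755    ] dist from mid 0.09139793947053097
```

View pics/keyzoom.png

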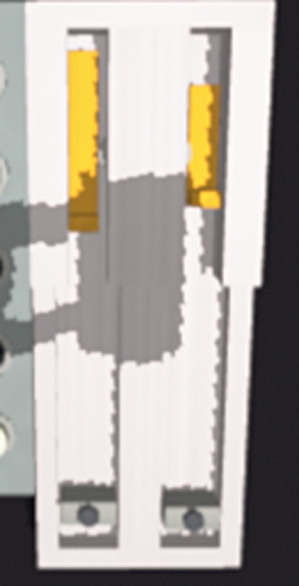

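The block fit is good. The key origin is at x≈41, the lug's rear face at ≈16.1 and stop a's face at ≈−85 (block frame). I'll grasp the pick, lift it and check.

```bash
cat >> fit.py <<'E'
PB=np.array([.5349,-.1698,1.3692]); MID=np.array([.5126,.2117]); YP=np.radians(105.04); ZG=.060
def F(n=10):
    a=[]
    for _ in range(n): a.append(read_state()['contact_force']); r.wait(.01)
    return np.mean(a,0)
def tcp(x,y,z):
    "TCP for pick tip at block-frame x,y,z (mm), pick aligned with block"
    p=w(PB,np.array([x-90,y,z+40])/1e3); p[2]+=ZG-.075; return p
E
python3 - <<'E'
from fit import *
r.move_pose([*MID,.12],down(YP)); r.movel([*MID,ZG],max_speed=.08); 
print(read_state()['t'],F()); command_gripper(0.0); s=read_state(); print(s['t'],s['grip_width']*88,s['grip_force'],F())
r.movel([*MID,.15],max_speed=.12); r.wait(.2); s=read_state(); im=eyes.snapshot('wrist'); print(s['t'],s['eef_pos'],s['grip_width']*88,s['grip_force'],F())
pickle.dump(s,open('lift.pkl','wb')); cv2.imwrite('pics/lift.png',im[:,:,::-1])
im=eyes.snapshot('scene'); cv2.imwrite('pics/lifts.png',cv2.resize(im[130:270,230:450,::-1],None,fx=3,fy=3,interpolation=cv2.INTER_CUBIC))
E
```

```text
6.8083 [ 0.15835615 -0.05252934 -0.01653772]
8.025 11.720502792962865 29.998899400234222 [-0.00070303 -0.17047901  0.10289147]
9.2083 [0.51187419 0.21141981 0.14884345] 11.426605360426677 29.998853970319033 [-0.1320683   0.32348378 -1.12723003]
```

View pics/lift.png

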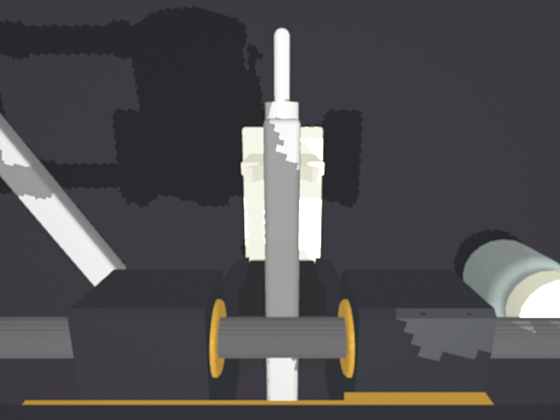

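View pics/lifts.png

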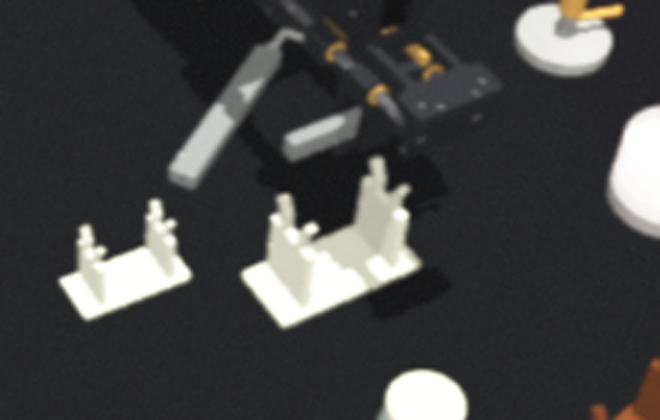

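The pick is held straight: the rod runs down column 282 and the bend is at (282,28). The rest is empty. Next I'll go above the slot and check alignment.

```bash
python3 - <<'E'
from fit import *
s=pickle.load(open('lift.pkl','rb')); c=cam('wrist',s); A=R.from_quat(s['tcp_rot']).as_matrix()
zc=s['eef_pos'][2]+.075-ZG
b=px2w(c,(282,27.5),zc); print('bend in tool',A.T@(b-s['eef_pos']))
q=down(PB[2])
r.move_pose(tcp(22.5,20.5,62),q); r.wait(.3); s=read_state(); im=eyes.snapshot('wrist')
print(s['t'],(s['eef_pos']-tcp(22.5,20.5,62))*1e3,F(20)); pickle.dump(s,open('over.pkl','wb'))
cv2.imwrite('pics/over_raw.png',im[:,:,::-1]); cv2.imwrite('pics/over.png',cv2.resize(im[:260,200:400,::-1],None,fx=2.3,fy=2.3,interpolation=cv2.INTER_CUBIC))
c=cam('wrist',s)
for p in ((22.5,20.5,105),(16,15,37),(16,26,37)): print(p,w2px(c,w(PB,np.array(p)/1e3)))
E
```

```text
bend in tool [ 0.09242183  0.00041448 -0.015016  ]
11.3333 [0.36447045 0.63697713 0.10788706] [ 0.02452771 -0.16400484 -0.80941474]
(22.5, 20.5, 105) [279.46426626  37.18054666]
(16, 15, 37) [291.57310264  80.48814818]
(16, 26, 37) [269.02305803  80.43655894]
```

View pics/over.png

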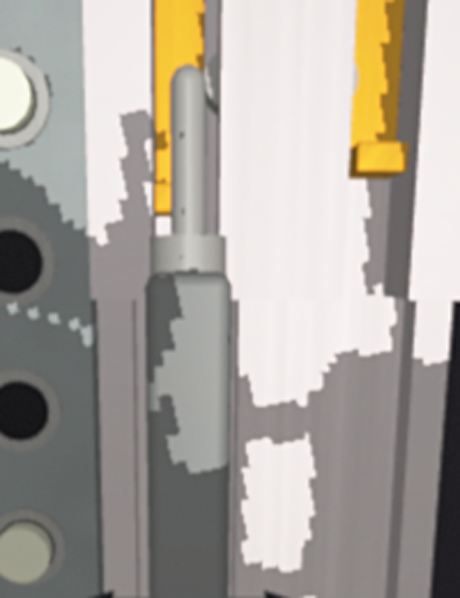

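The rod bend at raw (282,28) sits right over the slot, and the lug's rear edge is at row 80 as predicted. I'll descend behind the lug and start dragging in small steps.

```bash
python3 - <<'E'
from fit import *
ux=np.array([np.cos(PB[2]),np.sin(PB[2]),0])
f0=F(15)
for z in (45,36,31,28.5,27):
    r.movel(tcp(22.5,21,z),max_speed=.06); s=read_state(); f=F(5)-f0
    print(z,round(s['t'],2),((s['eef_pos']-tcp(22.5,21,z))*1e3).round(2),f.round(2))
    if np.linalg.norm(f)>3: break
else:
    r.wait(.2); f0=F(20); pickle.dump(f0,open('f0.pkl','wb'))
    print('f0',f0)
    x=22.5
    while x>14:
        x-=.75; r.movel(tcp(x,21,27),max_speed=.03); s=read_state(); f=F(4)-f0
        print(x,round(s['t'],2),((s['eef_pos']-tcp(x,21,27))*1e3).round(2),'along',round(f@ux,2),'z',round(f[2],2))
        if f@ux>3.5: break
E
```

```text
45 12.11 [-0.7   0.31 -0.95] [-0.34 -0.2   0.57]
36 12.45 [-0.46  0.23 -0.61] [-0.16 -0.1   0.33]
31 12.74 [-0.31  0.16 -0.39] [ 0.02 -0.26 -0.24]
28.5 13.03 [-0.09  0.06 -0.14] [-0.26 -0.36  0.17]
27 13.32 [-0.07  0.05 -0.1 ] [ 0.39 -0.3  -0.05]
f0 [ 0.05145908 -0.03922594 -0.77864354]
21.75 13.98 [-0.01 -0.08  0.01] along 0.11 z 0.0
21.0 14.27 [ 0.   -0.06  0.01] along 0.15 z -0.24
20.25 14.55 [-0.01 -0.03 -0.  ] along -0.37 z 0.23
19.5 14.83 [-0.   -0.05 -0.02] along 0.03 z -0.6
18.75 15.12 [-0.06  0.1  -0.08] along 1.11 z -0.57
18.0 15.4 [-0.1   0.37 -0.19] along 3.06 z -0.7
17.25 15.68 [-0.1   0.15 -0.11] along 3.02 z -1.26
16.5 15.97 [-0.03 -0.08 -0.  ] along 2.53 z -0.7
15.75 16.25 [-0.05 -0.14  0.02] along 2.26 z -0.77
15.0 16.53 [-0.02 -0.09  0.01] along 2.21 z -0.34
14.25 16.82 [-0.01 -0.06  0.02] along 2.05 z -0.62
13.5 17.1 [-0.02 -0.05 -0.01] along 2.6 z -1.03
```

```bash
python3 - <<'E'
from fit import *
ux=np.array([np.cos(PB[2]),np.sin(PB[2]),0]); f0=pickle.load(open('f0.pkl','rb'))
x=13.5
while x>-70:
    x-=2.5; r.movel(tcp(x,21 if x>-5 else 20.5,27),max_speed=.025); s=read_state(); f=F(3)-f0
    print(x,round(s['t'],2),round((s['eef_pos']-tcp(x,21,27))@ux*1e3,2),'along',round(f@ux,2),'z',round(f[2],2))
    if f@ux>7.5: break
im=eyes.snapshot('wrist'); cv2.imwrite('pics/drag.png',im[:,:,::-1])
E
```

```text
11.0 17.38 -0.27 along 2.58 z -0.25
8.5 17.66 -0.3 along 1.48 z -0.37
6.0 17.93 -0.27 along 1.45 z -0.11
3.5 18.21 -0.21 along 1.33 z 0.05
1.0 18.48 -0.21 along 1.18 z -0.25
-1.5 18.76 -0.2 along 1.44 z -0.69
-4.0 19.03 -0.19 along 1.14 z -0.05
-6.5 19.31 -0.22 along 1.73 z -0.22
-9.0 19.58 -0.22 along 2.21 z -0.21
-11.5 19.86 -0.25 along 1.99 z -0.42
-14.0 20.13 -0.24 along 1.57 z -0.01
-16.5 20.41 -0.41 along 1.47 z -0.11
-19.0 20.68 -0.56 along -0.36 z 0.04
-21.5 20.96 -0.31 along 0.03 z -0.01
-24.0 21.23 -0.17 along -0.48 z -0.38
-26.5 21.51 -0.17 along 0.32 z -0.34
-29.0 21.78 -0.16 along 0.02 z -0.53
-31.5 22.06 -0.17 along 0.14 z -0.53
-34.0 22.33 -0.15 along -0.34 z -0.66
-36.5 22.61 -0.17 along 0.15 z -0.11
-39.0 22.88 -0.16 along 0.0 z 0.14
-41.5 23.16 -0.15 along 0.03 z -0.49
-44.0 23.43 -0.16 along -0.52 z 0.51
-46.5 23.71 -0.16 along -0.05 z -0.69
-49.0 23.98 -0.16 along -0.52 z -0.41
-51.5 24.26 -0.17 along -0.39 z -0.22
-54.0 24.53 -0.17 along -0.18 z -0.65
-56.5 24.81 -0.16 along -0.08 z -0.49
-59.0 25.08 -0.18 along -0.17 z -0.62
-61.5 25.36 -0.16 along 0.32 z -0.45
-64.0 25.63 -0.14 along -0.1 z 0.02
-66.5 25.91 -0.17 along 0.21 z -0.01
-69.0 26.18 -0.19 along -0.19 z 0.14
-71.5 26.46 -0.18 along 0.07 z -0.62
```

View pics/drag.png

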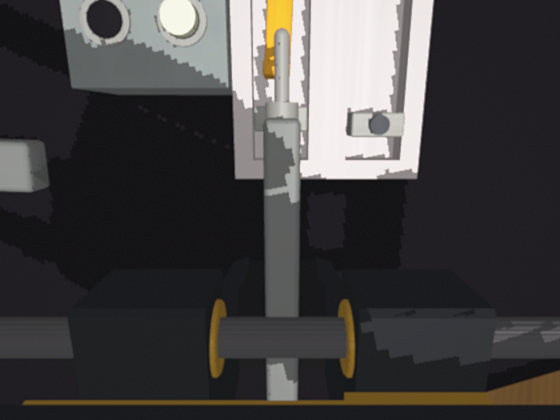

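The key has cleared the pin and is following the tip (lug at rows 65–77). Now fine steps to the stop.

```bash
python3 - <<'E'
from fit import *
ux=np.array([np.cos(PB[2]),np.sin(PB[2]),0]); f0=pickle.load(open('f0.pkl','rb'))
r.wait(.2); f0=F(15); print(f0); x=-71.5
while x>-83:
    x-=.7; r.movel(tcp(x,20.5,27),max_speed=.02); s=read_state(); f=F(5)-f0
    print(round(x,2),round(s['t'],2),round((s['eef_pos']-tcp(x,20.5,27))@ux*1e3,2),'along',round(f@ux,2),'z',round(f[2],2))
    if f@ux>3: break
for i in range(4): r.wait(.25); f=F(10)-f0; print('hold',round(f@ux,2),f.round(2))
print(x)
E
```

```text
[ 0.07967157 -0.0902897  -0.9839029 ]
-72.2 27.11 -0.04 along 0.04 z -0.44
-72.9 27.4 -0.06 along -0.14 z 0.05
-73.6 27.69 -0.05 along 0.13 z 0.55
-74.3 27.98 -0.05 along 0.15 z 0.13
-75.0 28.27 -0.04 along -0.01 z 0.14
-75.7 28.57 -0.05 along -0.28 z 0.02
-76.4 28.86 -0.07 along 0.32 z 0.25
-77.1 29.15 -0.05 along 0.51 z 0.27
-77.8 29.44 -0.05 along -0.14 z 0.15
-78.5 29.73 -0.05 along -0.14 z -0.12
-79.2 30.02 -0.07 along 0.19 z -0.49
-79.9 30.32 -0.07 along -0.0 z -0.3
-80.6 30.61 -0.06 along 0.51 z -0.17
-81.3 30.9 -0.05 along -0.14 z 0.41
-82.0 31.19 -0.05 along 0.37 z 0.02
-82.7 31.48 -0.05 along 0.09 z 0.06
-83.4 31.77 0.03 along 0.37 z -0.03
hold 0.31 [-0.14  0.34 -0.45]
hold 0.44 [-0.22  0.49  0.15]
hold 0.57 [ 0.14  0.55 -0.16]
hold 1.06 [-0.14  1.11 -0.1 ]
-83.40000000000005
```

```bash
python3 - <<'E'
from fit import *
ux=np.array([np.cos(PB[2]),np.sin(PB[2]),0]); f0=np.array([.08,-.09,-.98]); x=-83.4
while x>-92:
    x-=.5; r.movel(tcp(x,20.5,27),max_speed=.02); s=read_state(); f=F(6)-f0
    print(round(x,2),round(s['t'],2),round((s['eef_pos']-tcp(x,20.5,27))@ux*1e3,2),'along',round(f@ux,2),'z',round(f[2],2))
    if f@ux>3.5: break
for i in range(4): r.wait(.2); f=F(6)-f0; print('hold',round(f@ux,2),f.round(2))
im=eyes.snapshot('wrist'); cv2.imwrite('pics/stop.png',cv2.resize(im[:220,200:440,::-1],None,fx=2.5,fy=2.5))
print(x,read_state()['t'])
E
```

```text
-83.9 33.4 0.22 along 1.48 z -0.16
-84.4 33.7 0.54 along 4.0 z -0.72
hold 5.12 [ 0.9   5.04 -1.06]
hold 5.15 [ 0.73  5.1  -1.27]
hold 5.46 [ 0.7   5.42 -1.23]
hold 5.08 [ 0.65  5.06 -1.49]
-84.4 34.8
```

The stop was felt and held at about 5 N for over a second. Now I'll back off, lift, check the key and return the pick.

```bash
python3 - <<'E'
from fit import *
r.movel(tcp(-79.5,20.5,27),max_speed=.03); r.movel(tcp(-79.5,20.5,75),max_speed=.1); print(F(5))
r.move_pose([*MID,.125],down(YP)); r.wait(.25)
s=read_state(); im=eyes.snapshot('wrist'); cv2.imwrite('pics/back_w.png',im[:,:,::-1])
t=eyes.snapshot('top'); cv2.imwrite('pics/back_t.png',t[:,:,::-1])
print(s['t'],s['eef_pos'],s['grip_width']*88,F(10))
a=cv2.resize(im[:400,150:410,::-1],(390,600)); b=cv2.resize(t[150:250,300:430,::-1],(400,308),interpolation=cv2.INTER_CUBIC)
o=np.zeros((600,800,3),np.uint8); o[:,:390]=a; o[:308,400:]=b; cv2.imwrite('pics/back.png',o)
E
```

```text
[ 0.17066971 -0.3517668  -0.74307723]
38.0083 [0.51288476 0.21106176 0.12496707] 11.530778142046207 [ 0.15334815 -0.16560249 -1.09229003]
```

View pics/back.png

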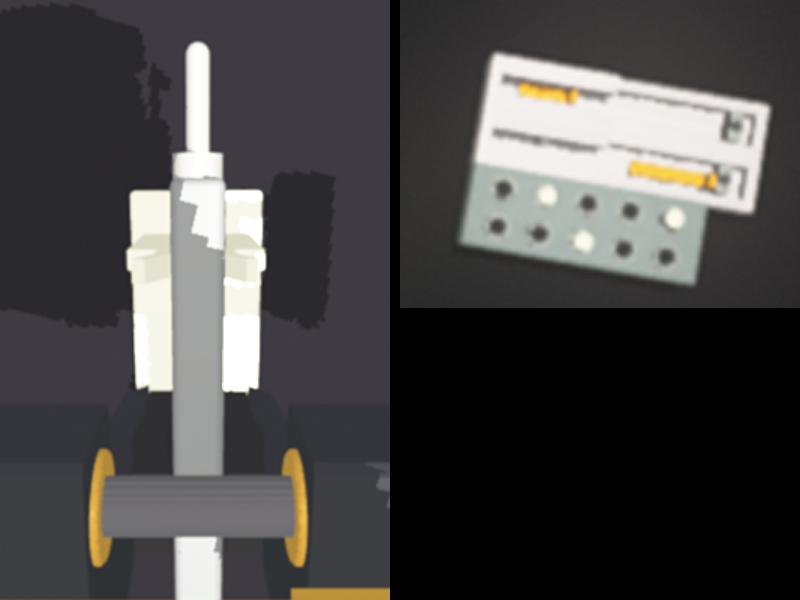

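The key lies flat against stop a (top crop (680,175)), the short key hasn't moved, and the pick is straight over the notches. I'll lower it.

```bash
python3 - <<'E'
from fit import *
f0=F(10)
for z in (.072,.066,.063,.0615,.0605,.060):
    r.movel([*MID,z],max_speed=.08); r.wait(.05); f=F(5)-f0; s=read_state()
    print(z,round(s['t'],2),s['eef_pos'].round(4),f.round(2))
    if np.linalg.norm(f)>4: break
E
```

```text
0.072 39.18 [0.5132 0.2119 0.0727] [ 0.46 -0.03 -0.1 ]
0.066 39.52 [0.5127 0.2117 0.066 ] [ 0.47 -0.24 -0.15]
0.063 39.87 [0.5126 0.2117 0.063 ] [ 0.48  0.06 -0.13]
0.0615 40.21 [0.5125 0.2117 0.0614] [ 0.85 -0.43 -0.07]
0.0605 40.55 [0.5126 0.2117 0.0605] [ 0.43 -0.6  -0.17]
0.06 40.89 [0.5126 0.2117 0.06  ] [ 0.5   0.08 -0.31]
```

```bash
python3 - <<'E'
from fit import *
command_gripper(0.6); r.movel([*MID,.16],max_speed=.1); r.movel([.51,.2042,.20],down(np.radians(103)),max_speed=.1); r.wait(.4)
s=read_state(); im=eyes.snapshot('wrist'); sc=eyes.snapshot('scene'); print(s['t'],F(5))
o=np.zeros((600,800,3),np.uint8); o[:400,:300]=cv2.resize(im[40:320,180:390,::-1],(300,400)); o[:,310:]=cv2.resize(sc[140:380,60:256+0,::-1],(490,600)); o[400:,:300]=cv2.resize(sc[170:250,290:410,::-1],(300,200)); cv2.imwrite('pics/end.png',o)
E
```

```text
43.75 [-0.1366373  -0.21102651 -0.04087048]
```

View pics/end.png

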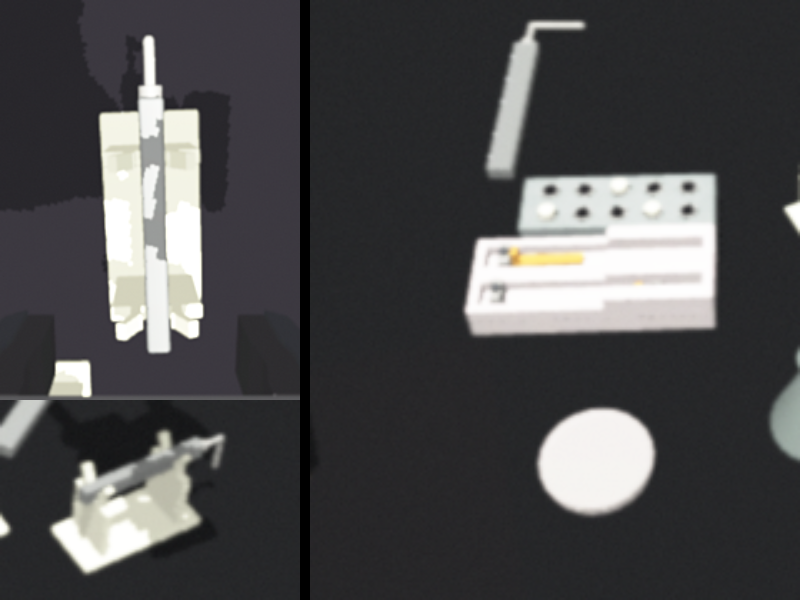

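The pick lies in the notches as found, and the key is flat against the stop.

```bash
python3 -c "
from workcell import *
print(workorder.hand_in())"
```

```text
the job is handed in; nothing more can be done
None
```

The job is handed in: the long key was dragged to its stop and held there at about 5 N for over a second, it lies flat, and the pick is back in its rest at about 44 s; no verdict was returned.

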